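# Clamp a spice jar in the jar vise with its T-handle

### The job

The white-capped spice jar in the group of three on the left won't open: stand it upright between the jaws of the grey jar vise, setting it down gently. Then turn the vise's T-handle clockwise until the resistance clearly rises and the jar is held firmly between both jaws, but do not overtighten: the glass must not be crushed. Let go of everything, and leave the two red-capped jars where they are.

Things in the scene. Friction and masses are not known exactly. Their poses are not given: they have to be found in the camera images.
- white_jar: Glass spice jar with a white cap, upright cylinder 44 mm in diameter and 109 mm tall, 0.1 kg; one of three similar jars standing apart on the worktop to the left of the vise (the jars far back against the wall are not meant). Origin: centre of its underside, z up.
- red_jar_a: Spice jar with a red cap, 45 mm in diameter, 106 mm tall; a bystander. Origin: centre of its underside. The three jars may stand in any order.
- red_jar_b: The other red-capped spice jar, same size; a bystander. Origin: centre of its underside.
- jar_vise: Grey jar vise fixed to the worktop, baseplate 225 x 112 mm, 11 mm thick. Its x axis points from the T-handle (to the right) to the back jaw, z up. Along x: T-handle, gear housing (-122 to -68 mm, top at 60 mm), moving jaw with sprung rubber pad, rubber mat (top at 14 mm), V-shaped back jaw. Jaws end 65 mm above the worktop. Origin: underside, below the jar's place.
- jar_seat (a point): Point on the mat (14 mm above the worktop) where the centre of the jar's underside comes to lie once the jar rests against both faces of the back jaw's V, which centres it in y. Axes as jar_vise: x towards the back jaw. The back jaw is locked at a setting that varies by 4 mm from start to start.
- pad_face (a point): Centre of the moving pad's rubber face, 40 mm above the worktop, axes as jar_vise. The jar's axis has to be lowered between this face plus 22 mm (the jar's radius) and jar_seat: 7 to 14 mm of play at the start. The pad is 52 mm wide and 42 mm high.
- handle_grip (a point): Middle of the T-handle's round bar, 13 mm thick, 84 mm long, 19 mm red balls at its ends; its 10 mm shaft is free for 50 mm below it. Axes turn with the handle: x along the bar, z along the screw axis, outwards (up and away from the vise, 32 degrees from vertical): grip across the bar with the tool along -z. Tightening is clockwise seen from the hand (negative about z).
- t_handle (a joint): Angle of the T-handle, rad, grows as it tightens; starts at 0 to 0.4, can reach 4.4; the bar looks the same every half turn. 1 rad moves the pad 7 mm. It turns against a steady 0.18 N m; once the jar touches both jaws (at 1.4 to 2.1 rad, differing by start: feel for it, or see pad_face stop) the pad's spring adds 0.25 N m and 35 N of clamping force per rad.
- jaw_pad: The moving jaw's black sprung rubber pad; moves along the vise's x, towards the back jaw as the handle tightens, and stops when the jar is pressed home. About 0.6 rad of handle after that is right (20 N); under 0.3 rad (10 N) is loose; at 60 N the jar is crushed. The screw holds about 25 N when let go; above that it turns back to that.
There are look-alikes about, which are no part of the job. There is more than one size of the white_jar; the one meant has the size given above.

How it is judged:
By the outcome, as a careful person would: the job done as asked, in the order asked, and still so for the second after the job is handed in, with the robot touching nothing.
It also fails if it takes over 58 s, if anything falls off the work surface, if the arm or the gripper's body presses on something with over 40 N, if the wrist force passes 120 N, or if a joint passes its speed limit or range.

### The arm

A 7-joint arm with a two-finger parallel gripper is mounted at the origin on a cart in front of the work surface, level with it; the furniture and walls round the work are solid. World frame = base frame: x ahead of the robot, y to its left, z up, the work surface at z = 0. Lengths are in m, angles in rad, forces in N, time in s.
With the tool pointing down it reaches from about 0.4 to 0.85 m from the base axis. Payload 6.9 kg.
Tool frame: the origin (TCP) lies midway between the tips of the shut fingers; the grasp point (between the pads) lies 19 mm behind it; z points along the fingers, y is the line along which they close (so a half turn about z gives the same grasp; the last joint's range is limited). The gripper opens to 85 mm and grips with 20 to 120 N. Pads are 22 mm wide; open, the fingers measure 114 mm over their backs; the gripper's body (76 mm by 85 mm) begins 54 mm behind the grasp point. The pads swing forward as they close: fully open they stand 13 mm farther back than shut.
Start: joints at [1.397, 0.507, -0.238, 1.5, 0.126, 1.149, -0.155], TCP at [0.173, -0.601, 0.231] pointing down, gripper open.
Joint ranges: [-3.08, 3.08], [-0.24, 2.05], [-1.43, 1.35], [0, 2.5], [-1.52, 4.66], [0.17, 1.96], [-2.89, 2.89]. Speed limits (rad/s): [2.39, 2.39, 3.14, 3.14, 3.14, 3.14, 3.14].

### API

Orientations are given as a unit quaternion [w, x, y, z].
In Python, from cell import get_obs, camera, finish_job gives the robot as it stands. The module is installed in compiled form; this text tells all that it offers.
- The arm moves only by the tool carry_out, never from a script. Its argument "increments" is a list of rows, each an object of numbers: "jaw": the closure, from -1 (fully open) to 1 (shut); "dx", "dy", "dz": the shift along the tool's x, y, z as a fraction of full scale; "wx", "wy", "wz": the turn, a rotation vector about the tool's x, y, z as a fraction of full scale. In form: [{"jaw": .., "dx": .., "dy": .., "dz": .., "wx": .., "wy": .., "wz": ..}, ...]. A call has 1 to 8 rows; each row shifts and turns the commanded pose from where the row before left it, along the tool's axes as they then stand; what a row does not reach is not made up. Full scale, the value 1, is 0.04 m for a shift and 0.1 rad for a turn. A row lasts 1/8 s, in which the tool goes at most 62.5 mm and 10.7 degrees, less where a joint would pass 70% of its speed; a pose out of reach is approached as far as the arm can. A call with a number of a shift or a turn outside -1 to 1 is refused whole. A call with a gripper value outside its range is refused whole. The fingers move at their own pace and stop on an object; the grip force is fixed at half the most. Time passes only in rows, so rows that do not move let the fingers close. It gives the time, the measured TCP pose, the force, the opening and the grip force at its end, in the units of the state.
- get_obs(): the state, without advancing time (a new reading comes with each control period).
- camera(name): name is "side" or "top"; returns a dict with "pixels" (420x560x3 uint8, red, green, blue), "range_z" (420x560 float32, m along the optical axis (not along the pixel's ray), 0 where there is no reading), "K" (3x3 intrinsics, pixels), "distortion" ([k1, k2, p1, p2, k3] as OpenCV has them; the pictures are not rectified), "xyz" and "rotation" of the camera in the world. Camera axes: x right, y down, z forward; pixel columns grow to the right and rows downward; lengths in m; the calibration is good to about 2 mm. A picture is of the moment at which its call begins.
- finish_job(): hands the job in; it is judged then, once.
The state is a dict: "time_s": time; "joint_pos": joint angles; "qd": joint speeds; "joint_efforts": joint torques, N m; "eef_pos": TCP position; "orientation": TCP orientation; "force": force on the tool from outside, world axes, zero at the start; "ft_torque": the same for the moment, N m; "opening": finger opening in m; "finger_force": force on a finger pad.
Only numpy, scipy, OpenCV 4.12 (cv2) and the standard library are available. Lean on these libraries where they do the work, as an engineer would, in place of code of your own. Each camera call takes 0.05 s, during which the arm holds its last target. There are 200 camera calls.

## Working session

There is one attempt and no reset: what is moved stays moved. The work goes in short steps, Python scripts to look and compute and a tool call to move; the robot and the scene stay as the last step left them, time stands still between calls to the robot, and variables do not carry over. Pictures are saved under pics/ and viewed, at most 10 in all, crops included, and the job is handed in when it is done.

Besides the shell and the picture viewer there is one more tool, called after "Call:" as name(argument=value, ...) on one line, values as JSON. carry_out: Moves the arm, as the interface text tells. Shift numbers are shares of 0.04 m and turn numbers shares of 0.1 rad, none past 1 either way. Its arguments: {"type":"object","properties":{"increments":{"type":"array","items":{"type":"object","properties":{"jaw":{"type":"number"},"dx":{"type":"number"},"dy":{"type":"number"},"dz":{"type":"number"},"wx":{"type":"number"},"wy":{"type":"number"},"wz":{"type":"number"}}}}},"required":["increments"]}

```bash
mkdir -p pics; cat > h.py <<'E'
import numpy as np, cv2
from cell import get_obs, camera, finish_job
def save(c,n): cv2.imwrite('pics/'+n+'.png',c['pixels'][:,:,::-1])
def cloud(c):
    h,w=c['range_z'].shape
    v,u=np.mgrid[0:h,0:w].astype(np.float64)
    p=cv2.undistortPoints(np.stack([u,v],-1).reshape(-1,1,2),np.array(c['K']),np.array(c['distortion'])).reshape(h,w,2)
    z=c['range_z'][...,None].astype(float)
    P=np.concatenate([p*z,z],-1)
    return P@np.array(c['rotation']).T+np.array(c['xyz'])
def rmat(q):
    from scipy.spatial.transform import Rotation as R
    return R.from_quat([q[1],q[2],q[3],q[0]])
E
python3 - <<'E'
from h import *
np.set_printoptions(precision=4,suppress=True)
for n in('side','top'):
    c=camera(n); save(c,n+'0'); np.savez(''+n+'0.npz',**c,cloud=cloud(c)); print(n,c['xyz'],c['rotation'],c['K'][0])
print(get_obs())
E
```

```text
Traceback (most recent call last):
  File "h.py", line 10, in cloud
    return P@np.array(c['rotation']).T+np.array(c['xyz'])
           ~^~~~~~~~~~~~~~~~~~~~~~~~~~
ValueError: matmul: Input operand 1 has a mismatch in its core dimension 0, with gufunc signature (n?,k),(k,m?)->(n?,m?) (size 4 is different from 3)
```

View pics/side0.png

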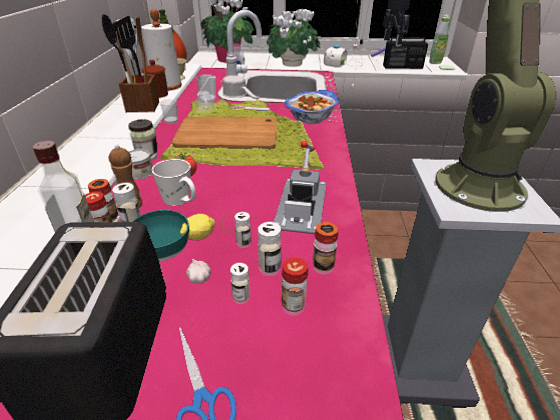

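The side view shows the large white jar at (269,248), two small white look-alikes at (242,229) and (239,282), and the red jars at (294,285) and (326,247). The vise is at (300,200) and its handle at (308,155). The camera rotation is given as a quaternion, so I'll fix the helper.

```bash
sed -i "s/np.array(c\['rotation'\]).T/rmat(c['rotation']).as_matrix().T/" h.py
python3 - <<'E'
from h import *
np.set_printoptions(precision=4,suppress=True)
for n in('side','top'):
    c=camera(n); save(c,n+'1'); P=cloud(c); np.savez(''+n+'0.npz',cloud=P,pixels=c['pixels']); print(n,c['xyz'],c['rotation'],c['K'])
    if n=='side':
        for u,v in[(269,230),(269,228),(294,266),(326,228),(242,216),(239,268),(300,213),(308,150),(304,144),(300,230),(350,300)]: print((u,v),P[v,u])
print(get_obs())
E
```

```text
side [0.5139 0.937  0.5778] [ 0.005  -0.0221  0.8869 -0.4615] [[386.2238   0.     283.1083]
 [  0.     386.2238 203.3652]
 [  0.       0.       1.    ]]
(269, 230) [0.561  0.3597 0.1091]
(269, 228) [0.5612 0.3569 0.1118]
(294, 266) [0.5109 0.4531 0.1073]
(326, 228) [0.4508 0.3453 0.1076]
(242, 216) [0.6252 0.2792 0.0795]
(239, 268) [0.6103 0.434  0.0784]
(300, 213) [0.5001 0.2076 0.0402]
(308, 150) [0.4833 0.0295 0.1139]
(304, 144) [0.4953 0.0678 0.1496]
(300, 230) [0.4988 0.2331 0.0097]
(350, 300) [0.401  0.4304 0.0014]
top [0.3764 0.2306 0.9396] [-0.0745  0.708  -0.6993  0.0646] [[381.341    0.     277.0451]
 [  0.     381.341  210.5447]
 [  0.       0.       1.    ]]
{'time_s': 0.15, 'joint_pos': array([ 1.3965,  0.5081, -0.2375,  1.5009,  0.1257,  1.1489, -0.1548]), 'qd': array([ 0.0004, -0.0015,  0.0007, -0.0036,  0.0019, -0.0017, -0.0001]), 'joint_efforts': array([ -0.0023, -62.1013,  -2.1892, -24.9842,   0.0127,   0.0092,
        -0.    ]), 'eef_pos': array([ 0.1724, -0.6003,  0.2306]), 'orientation': array([-0.0007,  0.9902,  0.1395, -0.0001]), 'force': array([-1.1297,  0.6035,  0.5241]), 'ft_torque': array([-0.0105,  0.0322, -0.0172]), 'finger_force': 0.0, 'opening': 0.08502229447520109}
```

View pics/top1.png

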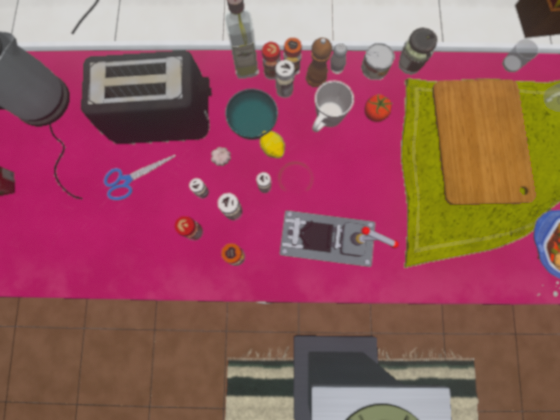

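The top view shows the white jar at (229,204) and the red jars at (186,227) and (232,253). The small white jars are at (198,187) and (264,181). The vise lies between (283,212) and (377,265), with the handle bar running (366,231)–(393,243).

```bash
python3 - <<'E'
from h import *
np.set_printoptions(precision=4,suppress=True)
T=np.load('top0.npz');S=np.load('side0.npz')
def jar(P,px,zc,x,y):
    m=(abs(P[...,0]-x)<.04)&(abs(P[...,1]-y)<.04)&(P[...,2]>.09); Q=P[m]; Q=Q[Q[:,2]>np.percentile(Q[:,2],30)]
    return cv2.minEnclosingCircle(Q[:,:2].astype(np.float32)),np.median(Q[:,2]),Q[:,2].max(),len(Q)
for n,D in(('T',T),('S',S)):
    for x,y in((.561,.345),(.511,.44),(.45,.335)): print(n,jar(D['cloud'],0,0,x,y))
P=T['cloud']; px=T['pixels'].astype(int); sat=px.max(-1)-px.min(-1)
m=(P[...,2]>.006)&(P[...,2]<.07)&(sat<60); m[:205]=0;m[272:]=0;m[:,:276]=0;m[:,384:]=0
m=cv2.morphologyEx(m.astype(np.uint8),cv2.MORPH_OPEN,np.ones((3,3)))>0
# plane at 11mm: rays
Q=P[m]; r=cv2.minAreaRect(Q[:,:2].astype(np.float32)); print('rect',r, cv2.boxPoints(r))
r4=cv2.resize(T['pixels'][200:280,270:410],None,fx=5.7,fy=5.7,interpolation=cv2.INTER_CUBIC); cv2.imwrite('pics/tv.png',r4[:,:,::-1])
r4=cv2.resize(S['pixels'][135:240,265:340],None,fx=5.7,fy=5.7,interpolation=cv2.INTER_CUBIC); cv2.imwrite('pics/sv.png',r4[:,:,::-1])
# handle: red balls
for n,D in(('T',T),('S',S)):
    P=D['cloud'];p=D['pixels'].astype(int)
    R=(p[...,0]>150)&(p[...,1]<60)&(p[...,2]<60)&(P[...,2]>.06)&(P[...,1]<.15)&(P[...,1]>-.15)
    k,l,st,ce=cv2.connectedComponentsWithStats(R.astype(np.uint8))
    for i in range(1,k):
        if st[i,4]>3: print(n,ce[i],st[i,4],np.median(P[l==i],0))
E
```

```text
T (((0.559782862663269, 0.35390183329582214), 0.022183004766702652), np.float64(0.1089634615876498), np.float64(0.1132556064520529), 233)
T (((0.5074817538261414, 0.44949039816856384), 0.021927326917648315), np.float64(0.10617696988001007), np.float64(0.10946221784837429), 240)
T (((0.44799038767814636, 0.3425145745277405), 0.021708672866225243), np.float64(0.10610152620172031), np.float64(0.1096300029681101), 235)
S (((0.5612503886222839, 0.3559068441390991), 0.02299603819847107), np.float64(0.10967116029370738), np.float64(0.11208345819913551), 306)
S (((0.5086439251899719, 0.45166724920272827), 0.02283165045082569), np.float64(0.10687827976289557), np.float64(0.10913486598631361), 374)
S (((0.4480978846549988, 0.34526699781417847), 0.022771049290895462), np.float64(0.10671335541292759), np.float64(0.10929541594537479), 273)
rect ((0.49560996890068054, 0.12044766545295715), (0.22279834747314453, 0.11193623393774033), 83.12089538574219) [[0.4267 0.0166]
 [0.5378 0.0031]
 [0.5645 0.2243]
 [0.4534 0.2377]]
T [365.     230.4054] 37 [0.4941 0.0589 0.1512]
T [395.8667 244.7333] 15 [ 0.4689 -0.0184  0.104 ]
S [303.2667 143.4   ] 15 [0.4978 0.0634 0.1494]
```

View pics/tv.png

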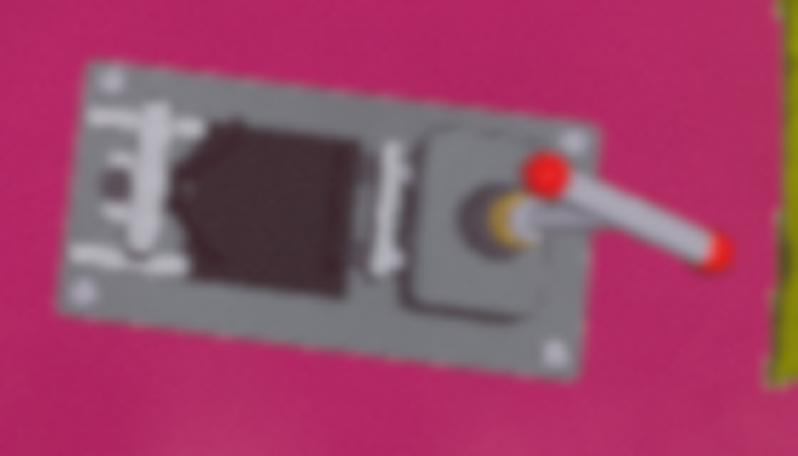

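View pics/sv.png

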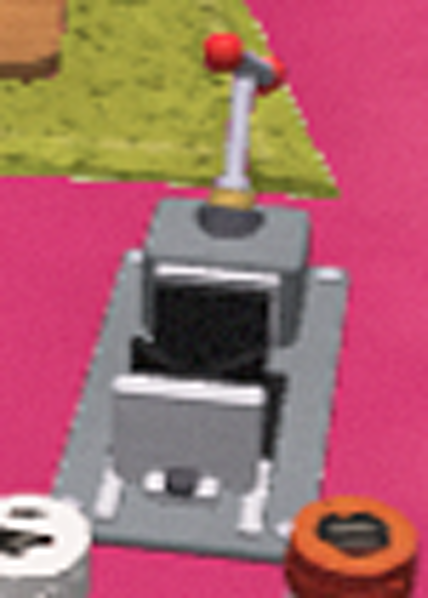

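The white jar is at (0.5605, 0.355) with its top at 0.109, which matches the given size. In the crops, the vise's back jaw is on the left at about (150,180), the pad jaw at (390,200), and the handle balls at (547,175) and (715,250). I'll move now and measure the vise's profile in the same turn.

Call:
carry_out(increments=[{"jaw":-1,"dx":0.9,"dy":-0.8},{"jaw":-1,"dx":0.9,"dy":-0.8},{"jaw":-1,"dx":0.9,"dy":-0.8},{"jaw":-1,"dx":0.9,"dy":-0.8},{"jaw":-1,"dx":0.9,"dy":-0.8},{"jaw":-1,"dx":0.9,"dy":-0.8},{"jaw":-1,"dx":0.9,"dy":-0.8},{"jaw":-1,"dx":0.9,"dy":-0.8}])

```text
schema error: expected keys jaw, dx, dy, dz, wx, wy, wz
```

```bash
python3 - <<'E'
from h import *
np.set_printoptions(precision=4,suppress=True)
vx=np.array([.120,.9928]);vy=np.array([-.9928,.12]);c=np.array([.4956,.1204])
for n in('top0','side0'):
    P=np.load(n+'.npz')['cloud'];Q=(P[...,:2]-c);X=Q@vx;Y=Q@vy;Z=P[...,2]
    m=(abs(X)<.12)&(abs(Y)<.07)
    for name,lo,hi in(('housing/jaw tops',.055,.069),('low',.008,.018)):
        k=m&(Z>lo)&(Z<hi); h,e=np.histogram(X[k],bins=np.arange(-.12,.121,.004)); print(n,name,dict(zip((e[:-1]*1e3).round().astype(int).tolist(),h.tolist())) )
    for a,b in((-.12,-.045),(-.045,.0),(.02,.12)):
        k=m&(Z>.055)&(Z<.069)&(X>a)&(X<b); print(a,b,'Y',np.percentile(Y[k],[2,50,98]),'X',np.percentile(X[k],[2,50,98]),'Z',np.median(Z[k]))
o=get_obs();print(o['joint_pos'],o['eef_pos'],o['orientation'])
E
```

```text
top0 housing/jaw tops {-120: 0, -116: 0, -112: 0, -108: 0, -104: 0, -100: 0, -96: 0, -92: 0, -88: 0, -84: 13, -80: 24, -76: 28, -72: 27, -68: 38, -64: 43, -60: 42, -56: 41, -52: 55, -48: 53, -44: 54, -40: 50, -36: 51, -32: 26, -28: 1, -24: 0, -20: 35, -16: 29, -12: 0, -8: 13, -4: 37, 0: 20, 4: 0, 8: 0, 12: 0, 16: 0, 20: 0, 24: 0, 28: 0, 32: 0, 36: 0, 40: 1, 44: 8, 48: 18, 52: 10, 56: 15, 60: 11, 64: 14, 68: 7, 72: 28, 76: 45, 80: 44, 84: 17, 88: 0, 92: 0, 96: 0, 100: 0, 104: 0, 108: 0, 112: 0, 116: 0}
top0 low {-120: 0, -116: 0, -112: 31, -108: 57, -104: 52, -100: 51, -96: 51, -92: 26, -88: 20, -84: 19, -80: 20, -76: 18, -72: 16, -68: 18, -64: 17, -60: 18, -56: 22, -52: 15, -48: 20, -44: 20, -40: 20, -36: 24, -32: 38, -28: 48, -24: 35, -20: 33, -16: 49, -12: 37, -8: 30, -4: 40, 0: 64, 4: 68, 8: 74, 12: 71, 16: 71, 20: 72, 24: 72, 28: 72, 32: 72, 36: 71, 40: 60, 44: 54, 48: 51, 52: 50, 56: 50, 60: 54, 64: 52, 68: 55, 72: 29, 76: 27, 80: 26, 84: 43, 88: 45, 92: 49, 96: 63, 100: 69, 104: 65, 108: 43, 112: 0, 116: 0}
-0.12 -0.045 Y [-0.0346  0.0106  0.0349] X [-0.0811 -0.0593 -0.0455] Z 
[... 896 characters left out ...]
36: 16, -32: 16, -28: 19, -24: 13, -20: 18, -16: 10, -12: 19, -8: 10, -4: 25, 0: 9, 4: 21, 8: 13, 12: 14, 16: 14, 20: 18, 24: 17, 28: 17, 32: 14, 36: 15, 40: 16, 44: 18, 48: 19, 52: 16, 56: 19, 60: 20, 64: 19, 68: 17, 72: 20, 76: 25, 80: 30, 84: 31, 88: 37, 92: 45, 96: 38, 100: 46, 104: 43, 108: 62, 112: 34, 116: 0}
-0.12 -0.045 Y [-0.0345  0.0046  0.0349] X [-0.0776 -0.056  -0.0453] Z 0.06081361063927282
-0.045 0.0 Y [-0.0315 -0.0005  0.0326] X [-0.0442 -0.0317 -0.0009] Z 0.05958944319344378
0.02 0.12 Y [-0.0287  0.0006  0.0284] X [0.0489 0.0833 0.0889] Z 0.06287725164774605
[ 1.3965  0.5081 -0.2375  1.5009  0.1257  1.1489 -0.1548] [ 0.1724 -0.6003  0.2306] [-0.0007  0.9902  0.1395 -0.0001]
```

Call:
carry_out(increments=[{"jaw":-1,"dx":0.9,"dy":-0.8,"dz":0,"wx":0,"wy":0,"wz":0},{"jaw":-1,"dx":0.9,"dy":-0.8,"dz":0,"wx":0,"wy":0,"wz":0},{"jaw":-1,"dx":0.9,"dy":-0.8,"dz":0,"wx":0,"wy":0,"wz":0},{"jaw":-1,"dx":0.9,"dy":-0.8,"dz":0,"wx":0,"wy":0,"wz":0},{"jaw":-1,"dx":0.9,"dy":-0.8,"dz":0,"wx":0,"wy":0,"wz":0},{"jaw":-1,"dx":0.9,"dy":-0.8,"dz":0,"wx":0,"wy":0,"wz":0},{"jaw":-1,"dx":0.9,"dy":-0.8,"dz":0,"wx":0,"wy":0,"wz":0},{"jaw":-1,"dx":0.9,"dy":-0.8,"dz":0,"wx":0,"wy":0,"wz":0}])

```text
time_s: 1.15
eef_pos: [0.3793, -0.2737, 0.2313]
orientation: [0.0, 0.99, 0.139, 0.0]
force: [0.7, 0.0, 0.4]
opening: 0.0855
finger_force: 0.0
```

```bash
cat > st.py <<'E'
from h import *
import sys
np.set_printoptions(precision=4,suppress=True)
o=get_obs();M=rmat(o['orientation']).as_matrix()
print(o['time_s'],'q',o['joint_pos'],'p',o['eef_pos'],'o',o['orientation'],'F',o['force'],'T',o['ft_torque'],'op',o['opening'],o['finger_force'])
if len(sys.argv)>3: print('tool shift units',M.T@(np.array(sys.argv[1:4],float)-o['eef_pos'])/.04)
E
python3 st.py 0.5605 0.355 0.2306
```

```text
1.15 q [ 0.8485  0.2726 -0.3578  1.8942  0.1128  0.9941 -0.8499] p [ 0.3793 -0.2737  0.2313] o [0.     0.9902 0.1394 0.    ] F [0.693  0.0365 0.4195] T [ 0.0171 -0.0672 -0.0096] op 0.08545096019486677 0.0
tool shift units [  8.6938 -13.8563   0.0161]
```

Call:
carry_out(increments=[{"jaw":-1,"dx":0.54,"dy":-0.87,"dz":0,"wx":0,"wy":0,"wz":0},{"jaw":-1,"dx":0.54,"dy":-0.87,"dz":0,"wx":0,"wy":0,"wz":0},{"jaw":-1,"dx":0.54,"dy":-0.87,"dz":0,"wx":0,"wy":0,"wz":0},{"jaw":-1,"dx":0.54,"dy":-0.87,"dz":0,"wx":0,"wy":0,"wz":0},{"jaw":-1,"dx":0.54,"dy":-0.87,"dz":0,"wx":0,"wy":0,"wz":0},{"jaw":-1,"dx":0.54,"dy":-0.87,"dz":0,"wx":0,"wy":0,"wz":0},{"jaw":-1,"dx":0.54,"dy":-0.87,"dz":0,"wx":0,"wy":0,"wz":0},{"jaw":-1,"dx":0.54,"dy":-0.87,"dz":0,"wx":0,"wy":0,"wz":0}])

```text
time_s: 2.15
eef_pos: [0.468, 0.0413, 0.2312]
orientation: [0.0, 0.99, 0.139, -0.0]
force: [0.4, 0.5, -0.4]
opening: 0.0853
finger_force: 0.0
```

Call:
carry_out(increments=[{"jaw":-1,"dx":0.54,"dy":-0.86,"dz":0,"wx":0,"wy":0,"wz":0},{"jaw":-1,"dx":0.54,"dy":-0.86,"dz":0,"wx":0,"wy":0,"wz":0},{"jaw":-1,"dx":0.54,"dy":-0.86,"dz":0,"wx":0,"wy":0,"wz":0},{"jaw":-1,"dx":0.54,"dy":-0.86,"dz":0,"wx":0,"wy":0,"wz":0},{"jaw":-1,"dx":0.54,"dy":-0.86,"dz":0,"wx":0,"wy":0,"wz":0},{"jaw":-1,"dx":0.54,"dy":-0.86,"dz":0,"wx":0,"wy":0,"wz":0},{"jaw":-1,"dx":0.54,"dy":-0.86,"dz":0,"wx":0,"wy":0,"wz":0},{"jaw":-1,"dx":0.54,"dy":-0.86,"dz":0,"wx":0,"wy":0,"wz":0}])

```text
time_s: 3.15
eef_pos: [0.5582, 0.3534, 0.2309]
orientation: [0.0, 0.99, 0.139, -0.0]
force: [0.9, 0.5, -0.2]
opening: 0.0855
finger_force: 0.0
```

```bash
python3 st.py 0.5605 0.355 0.062
```

```text
3.15 q [-0.3154  0.5948 -0.5142  1.393   0.2968  1.2314 -2.146 ] p [0.5582 0.3534 0.2309] o [ 0.0003  0.9902  0.1393 -0.0003] F [ 0.9184  0.4693 -0.2027] T [ 0.048   0.0093 -0.0121] op 0.08548407022607155 0.0
tool shift units [ 0.0678 -0.025   4.2218]
```

Call:
carry_out(increments=[{"jaw":-1,"dx":0.06,"dy":-0.02,"dz":0.9,"wx":0,"wy":0,"wz":0},{"jaw":-1,"dx":0,"dy":0,"dz":0.9,"wx":0,"wy":0,"wz":0},{"jaw":-1,"dx":0,"dy":0,"dz":0.9,"wx":0,"wy":0,"wz":0},{"jaw":-1,"dx":0,"dy":0,"dz":0.8,"wx":0,"wy":0,"wz":0},{"jaw":-1,"dx":0,"dy":0,"dz":0.7,"wx":0,"wy":0,"wz":0},{"jaw":-1,"dx":0,"dy":0,"dz":0,"wx":0,"wy":0,"wz":0}])

```text
time_s: 3.9
eef_pos: [0.5587, 0.3526, 0.0608]
orientation: [0.001, 0.99, 0.14, -0.002]
force: [-0.3, 1.1, -0.3]
opening: 0.0856
finger_force: 0.0
```

Call:
carry_out(increments=[{"jaw":1,"dx":0,"dy":0,"dz":0,"wx":0,"wy":0,"wz":0},{"jaw":1,"dx":0,"dy":0,"dz":0,"wx":0,"wy":0,"wz":0},{"jaw":1,"dx":0,"dy":0,"dz":0,"wx":0,"wy":0,"wz":0},{"jaw":1,"dx":0,"dy":0,"dz":0,"wx":0,"wy":0,"wz":0},{"jaw":1,"dx":0,"dy":0,"dz":0,"wx":0,"wy":0,"wz":0},{"jaw":1,"dx":0,"dy":0,"dz":0,"wx":0,"wy":0,"wz":0}])

```text
time_s: 4.65
eef_pos: [0.5608, 0.3546, 0.065]
orientation: [-0.001, 0.99, 0.139, 0.001]
force: [-0.4, 0.3, 6.5]
opening: 0.0432
finger_force: 60.8
```

```bash
python3 st.py 0.4993 0.1512 0.2
```

```text
4.65 q [-0.342   0.7478 -0.456   1.5876  0.394   0.8959 -2.2314] p [0.5608 0.3546 0.065 ] o [-0.0006  0.9902  0.1395  0.0013] F [-0.4463  0.3368  6.5112] T [-0.1667  0.0698 -0.0213] op 0.043163450735494255 60.78669696114957
tool shift units [-2.8718  4.4592 -3.3859]
```

Call:
carry_out(increments=[{"jaw":1,"dx":0,"dy":0,"dz":-0.2,"wx":0,"wy":0,"wz":0},{"jaw":1,"dx":0,"dy":0,"dz":-0.7,"wx":0,"wy":0,"wz":0},{"jaw":1,"dx":0,"dy":0,"dz":-0.9,"wx":0,"wy":0,"wz":0},{"jaw":1,"dx":0,"dy":0,"dz":-0.9,"wx":0,"wy":0,"wz":0},{"jaw":1,"dx":0,"dy":0,"dz":-0.7,"wx":0,"wy":0,"wz":0},{"jaw":1,"dx":-0.2,"dy":0.4,"dz":0,"wx":0,"wy":0,"wz":0},{"jaw":1,"dx":-0.5,"dy":0.7,"dz":0,"wx":0,"wy":0,"wz":0},{"jaw":1,"dx":-0.5,"dy":0.8,"dz":0,"wx":0,"wy":0,"wz":0}])

```text
time_s: 5.65
eef_pos: [0.5337, 0.2653, 0.198]
orientation: [0.001, 0.99, 0.139, -0.001]
force: [-0.5, 0.1, -0.9]
opening: 0.043
finger_force: 61.2
```

Call:
carry_out(increments=[{"jaw":1,"dx":-0.5,"dy":0.8,"dz":0,"wx":0,"wy":0,"wz":0},{"jaw":1,"dx":-0.5,"dy":0.8,"dz":0,"wx":0,"wy":0,"wz":0},{"jaw":1,"dx":-0.5,"dy":0.6,"dz":0,"wx":0,"wy":0,"wz":0},{"jaw":1,"dx":-0.2,"dy":0.3,"dz":0,"wx":0,"wy":0,"wz":0},{"jaw":1,"dx":0,"dy":0,"dz":0,"wx":0,"wy":0,"wz":0},{"jaw":1,"dx":0,"dy":0,"dz":0,"wx":0,"wy":0,"wz":0}])

```text
time_s: 6.4
eef_pos: [0.4975, 0.1538, 0.1993]
orientation: [-0.001, 0.99, 0.14, 0.0]
force: [-0.7, -0.6, -1.6]
opening: 0.0432
finger_force: 61.2
```

```bash
python3 st.py 0.4993 0.1512 0.079; python3 - <<'E'
from h import *
np.set_printoptions(precision=4,suppress=True)
c=camera('side');P=cloud(c);s=c['pixels'][60:270,230:400];s=cv2.resize(s,None,fx=2.8,fy=2.8,interpolation=cv2.INTER_CUBIC);cv2.imwrite('pics/s2.png',s[:,:,::-1])
vx=np.array([.120,.9928]);vy=np.array([-.9928,.12]);o=np.array([.4956,.1204])
Q=P[...,:2]-o;X=Q@vx;Y=Q@vy;Z=P[...,2]
e=get_obs()['eef_pos'];print('tcp vise X,Y',(e[:2]-o)@vx,(e[:2]-o)@vy)
m=(abs(X-.031)<.04)&(abs(Y)<.026)&(Z>.105)&(Z<.18);
for z in np.arange(.11,.18,.01):
    k=m&(abs(Z-z)<.005)
    if k.sum()>3: print('jar?',z,k.sum(),X[k].max(),Y[k].min(),Y[k].max())
k=(abs(X-.03)<.06)&(abs(Y)<.07)&(Z>.09); print('minZ',np.percentile(Z[k],[.5,2]))
S=np.load('side0.npz')['cloud'];Q=S[...,:2]-o;X=Q@vx;Y=Q@vy;Z=S[...,2]
for z in(.03,.035,.04,.045,.05,.055):
    k=(abs(Z-z)<.0025)&(abs(Y)<.024)&(X>-.03)&(X<.03)
    if k.sum(): print('pad',z,k.sum(),np.percentile(X[k],[10,50,90]))
E
```

```text
6.4 q [ 0.0323  0.4081 -0.5422  1.8194  0.248   0.9812 -1.9027] p [0.4975 0.1538 0.1993] o [-0.0005  0.9902  0.1399  0.0002] F [-0.6863 -0.5565 -1.5782] T [-0.007   0.0145 -0.0079] op 0.043218339372850904 61.20475944131613
tool shift units [0.0241 0.0786 3.0066]
tcp vise X,Y 0.03360628004824508 0.00221908158119143
jar? 0.13999999999999999 61 0.05890627328202597 -0.01725339446034996 0.023949173906576353
jar? 0.14999999999999997 75 0.05815027628005066 -0.017484186323487225 0.025261277022264484
jar? 0.15999999999999998 70 0.059513049868387465 -0.017698447266087224 0.025124523486238587
jar? 0.16999999999999998 77 0.059706376955012276 -0.018293723279548937 0.02503668589454181
minZ [0.1406 0.151 ]
pad 0.03 26 [0.0007 0.0026 0.0048]
pad 0.035 28 [0.0007 0.0034 0.0052]
pad 0.04 32 [0.0016 0.0034 0.0051]
pad 0.045 29 [0.0008 0.0028 0.0046]
pad 0.05 32 [0.0015 0.003  0.0045]
pad 0.055 59 [-0.0276  0.0018  0.0042]
```

View pics/s2.png

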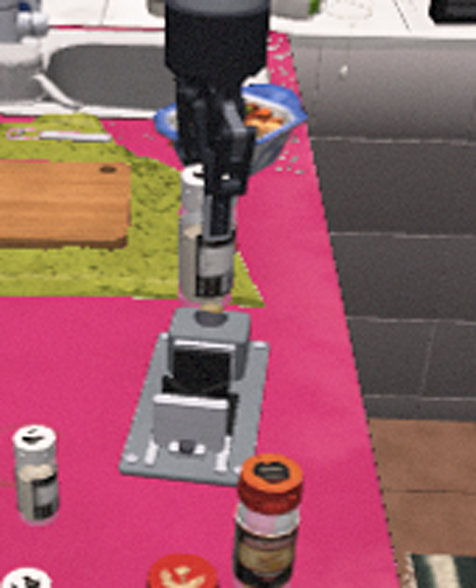

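The jar hangs upright over the mat, with its base at (208,300) in the crop, about 3 mm off in y and 3.5 mm in x. I'll correct that and lower it.

Call:
carry_out(increments=[{"jaw":1,"dx":0.03,"dy":0.11,"dz":0,"wx":0,"wy":0,"wz":0},{"jaw":1,"dx":0,"dy":0,"dz":0.5,"wx":0,"wy":0,"wz":0},{"jaw":1,"dx":0,"dy":0,"dz":0.5,"wx":0,"wy":0,"wz":0},{"jaw":1,"dx":0,"dy":0,"dz":0.4,"wx":0,"wy":0,"wz":0},{"jaw":1,"dx":0,"dy":0,"dz":0.2,"wx":0,"wy":0,"wz":0},{"jaw":1,"dx":0,"dy":0,"dz":0,"wx":0,"wy":0,"wz":0}])

```text
time_s: 7.2
eef_pos: [0.4994, 0.1488, 0.1349]
orientation: [-0.0, 0.99, 0.14, -0.0]
force: [-0.6, 0.0, -0.7]
opening: 0.0432
finger_force: 61.2
```

```bash
python3 st.py; python3 - <<'E'
from h import *
np.set_printoptions(precision=4,suppress=True)
vx=np.array([.120,.9928]);vy=np.array([-.9928,.12]);o=np.array([.4956,.1204])
e=get_obs()['eef_pos'];print('tcp vise X,Y',(e[:2]-o)@vx,(e[:2]-o)@vy)
P=cloud(camera('side'))
Q=P[...,:2]-o;X=Q@vx;Y=Q@vy;Z=P[...,2]
for z in np.arange(.07,.13,.01):
    k=(abs(X-.031)<.04)&(abs(Y)<.026)&(abs(Z-z)<.005)
    if k.sum()>3: print(z,k.sum(),X[k].max(),np.percentile(X[k],95),Y[k].min(),Y[k].max())
E
```

```text
7.2 q [ 0.0088  0.4837 -0.5069  1.9034  0.3098  0.8327 -1.9511] p [0.4994 0.1488 0.1349] o [-0.      0.9902  0.1396 -0.0004] F [-0.5954  0.0415 -0.7023] T [ 0.0542  0.0023 -0.0138] op 0.04317456165085452 61.2096584122628
tcp vise X,Y 0.02869503402312303 -0.00038738174905945797
0.07 18 0.05855318883245052 0.05430204353306212 -0.017889940178889206 0.022279759173809068
0.08 65 0.053979861196757295 0.052994948577897855 -0.02148227149324906 0.02186387946824686
0.09 69 0.053942864812579906 0.05332084502985774 -0.021696513151173064 0.023061724550568194
0.09999999999999999 69 0.053907699956997804 0.053328650494869026 -0.02210462005497042 0.02299577627801212
0.10999999999999999 76 0.05588149649245319 0.05278137284379866 -0.022401638248539225 0.022758197446748462
0.11999999999999998 74 0.05502283476112697 0.0531503146177547 -0.02270185862637036 0.02224764262689535
```

Call:
carry_out(increments=[{"jaw":1,"dx":0,"dy":0,"dz":0.3,"wx":0,"wy":0,"wz":0},{"jaw":1,"dx":0,"dy":0,"dz":0.4,"wx":0,"wy":0,"wz":0},{"jaw":1,"dx":0,"dy":0,"dz":0.3,"wx":0,"wy":0,"wz":0},{"jaw":1,"dx":0,"dy":0,"dz":0.15,"wx":0,"wy":0,"wz":0},{"jaw":1,"dx":0,"dy":0,"dz":0.1,"wx":0,"wy":0,"wz":0},{"jaw":1,"dx":0,"dy":0,"dz":0.05,"wx":0,"wy":0,"wz":0}])

```text
time_s: 8.0
eef_pos: [0.4996, 0.1488, 0.0832]
orientation: [-0.0, 0.99, 0.139, 0.0]
force: [-0.7, 0.7, -1.3]
opening: 0.0435
finger_force: 61.2
```

```bash
python3 st.py
```

```text
8.0 q [-0.025   0.5522 -0.4655  1.9604  0.3687  0.7119 -2.0046] p [0.4996 0.1488 0.0832] o [-0.      0.9902  0.1395  0.0001] F [-0.7439  0.6852 -1.2585] T [0.0144 0.0176 0.015 ] op 0.04348989652446406 61.2111755926162
```

Call:
carry_out(increments=[{"jaw":1,"dx":0,"dy":0,"dz":0.05,"wx":0,"wy":0,"wz":0},{"jaw":1,"dx":0,"dy":0,"dz":0.03,"wx":0,"wy":0,"wz":0},{"jaw":1,"dx":0,"dy":0,"dz":0.02,"wx":0,"wy":0,"wz":0}])

```text
time_s: 8.38
eef_pos: [0.4996, 0.1488, 0.0794]
orientation: [-0.0, 0.99, 0.139, 0.0]
force: [0.4, -0.1, -2.0]
opening: 0.0435
finger_force: 61.2
```

Call:
carry_out(increments=[{"jaw":1,"dx":0,"dy":0,"dz":0.03,"wx":0,"wy":0,"wz":0},{"jaw":1,"dx":0,"dy":0,"dz":0.02,"wx":0,"wy":0,"wz":0}])

```text
time_s: 8.62
eef_pos: [0.4999, 0.149, 0.0788]
orientation: [0.0, 0.99, 0.139, 0.001]
force: [-5.1, -1.8, 22.4]
opening: 0.0433
finger_force: 63.0
```

Call:
carry_out(increments=[{"jaw":1,"dx":0,"dy":0,"dz":-0.03,"wx":0,"wy":0,"wz":0},{"jaw":1,"dx":0,"dy":0,"dz":0,"wx":0,"wy":0,"wz":0},{"jaw":-0.2,"dx":0,"dy":0,"dz":0,"wx":0,"wy":0,"wz":0},{"jaw":-0.5,"dx":0,"dy":0,"dz":0,"wx":0,"wy":0,"wz":0},{"jaw":-1,"dx":0,"dy":0,"dz":0,"wx":0,"wy":0,"wz":0},{"jaw":-1,"dx":0,"dy":0,"dz":0,"wx":0,"wy":0,"wz":0}])

```text
time_s: 9.38
eef_pos: [0.4995, 0.1487, 0.0784]
orientation: [-0.0, 0.99, 0.139, -0.0]
force: [0.1, -0.4, -0.5]
opening: 0.0854
finger_force: 0.0
```

Call:
carry_out(increments=[{"jaw":-1,"dx":0,"dy":0,"dz":-0.3,"wx":0,"wy":0,"wz":0},{"jaw":-1,"dx":0,"dy":0,"dz":-0.9,"wx":0,"wy":0,"wz":0},{"jaw":-1,"dx":0,"dy":0,"dz":-1,"wx":0,"wy":0,"wz":0},{"jaw":-1,"dx":0,"dy":0,"dz":-1,"wx":0,"wy":0,"wz":0},{"jaw":-1,"dx":0,"dy":0,"dz":-1,"wx":0,"wy":0,"wz":0},{"jaw":-1,"dx":0,"dy":0,"dz":-1,"wx":0,"wy":0,"wz":0},{"jaw":-1,"dx":0,"dy":0,"dz":-0.5,"wx":0,"wy":0,"wz":0}])

```text
time_s: 10.25
eef_pos: [0.4997, 0.1493, 0.3097]
orientation: [-0.0, 0.99, 0.14, 0.002]
force: [-0.2, -0.8, -0.8]
opening: 0.0857
finger_force: 0.0
```

```bash
python3 st.py; python3 - <<'E'
from h import *
np.set_printoptions(precision=4,suppress=True)
vx=np.array([.120,.9928]);vy=np.array([-.9928,.12]);o=np.array([.4956,.1204])
D={n:camera(n) for n in('side','top')}
for n in D:
    P=cloud(D[n]);Q=P[...,:2]-o;X=Q@vx;Y=Q@vy;Z=P[...,2];p=D[n]['pixels'].astype(int)
    k=(abs(X-.031)<.03)&(abs(Y)<.03)&(Z>.11)&(Z<.135)
    if k.sum(): print(n,k.sum(),'cap',cv2.minEnclosingCircle(np.stack([X[k],Y[k]],-1).astype(np.float32)),np.median(Z[k]))
    k=(abs(Z-.09)<.015)&(abs(Y)<.03)&(abs(X-.031)<.03)
    if k.sum()>5: print('body',X[k].max(),Y[k].min(),Y[k].max())
    k=(X<-.045)&(X>-.17)&(abs(Y)<.06)&(Z>.075)&(Z<.17)
    A=P[k];print('handle pts',len(A),A.min(0) if len(A) else '',A.max(0) if len(A) else '')
    np.save(n+'h.npy',A)
a=D['side']['pixels'][110:240,250:350];b=D['top']['pixels'][190:280,270:410]
a=cv2.resize(a,(400,520));b=cv2.resize(b,(400,257));c=np.zeros((520,800,3),np.uint8);c[:,:400]=a;c[:257,400:]=b
cv2.imwrite('pics/c3.png',c[:,:,::-1])
E
```

```text
10.25 q [ 0.0746  0.3149 -0.5739  1.6321  0.1791  1.2438 -1.8246] p [0.4997 0.1493 0.3097] o [-0.0003  0.9902  0.1396  0.0018] F [-0.2295 -0.7644 -0.76  ] T [-0.0119  0.0164  0.0054] op 0.085692605815621 0.0
side 230 cap ((0.031054675579071045, 0.0007354042027145624), 0.02390361577272415) 0.12299164624532183
body 0.054612662958752764 -0.02215527286291773 0.021978500873822027
handle pts 158 [ 0.4658 -0.0157  0.08  ] [0.5028 0.0681 0.154 ]
top 339 cap ((0.028585515916347504, 0.0002278227620990947), 0.02227410115301609) 0.12250880490476301
body 0.05112605687396379 -0.005066655214645545 0.022912754327853117
handle pts 318 [ 0.4628 -0.021   0.0752] [0.5034 0.0662 0.1535]
```

View pics/c3.png

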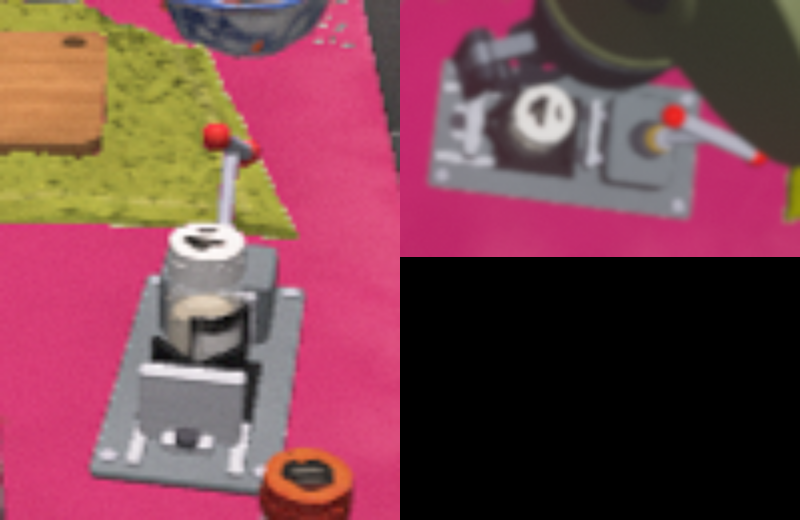

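The jar stands upright in the jaws, with its cap at (206,240) in the left half and its top at z≈0.123. The handle bar is clear to the right. I'll move the hand across, start turning the wrist, and refine the handle pose.

Call:
carry_out(increments=[{"jaw":-1,"dx":-0.35,"dy":0.83,"dz":0,"wx":0,"wy":0,"wz":0},{"jaw":-1,"dx":-0.35,"dy":0.83,"dz":0,"wx":0,"wy":0,"wz":0},{"jaw":-1,"dx":-0.35,"dy":0.83,"dz":0,"wx":0,"wy":0,"wz":0},{"jaw":-1,"dx":-0.35,"dy":0.83,"dz":0,"wx":0,"wy":0,"wz":0},{"jaw":-1,"dx":-0.35,"dy":0.83,"dz":0,"wx":0,"wy":0,"wz":0},{"jaw":-1,"dx":0,"dy":0,"dz":0,"wx":0,"wy":0,"wz":-1},{"jaw":-1,"dx":0,"dy":0,"dz":0,"wx":0,"wy":0,"wz":-1},{"jaw":-1,"dx":0,"dy":0,"dz":0,"wx":0,"wy":0,"wz":-1}])

```text
time_s: 11.35
eef_pos: [0.4775, -0.0302, 0.3058]
orientation: [-0.0, 0.958, 0.287, -0.001]
force: [0.9, 0.1, -0.8]
opening: 0.0854
finger_force: 0.0
```

```bash
cat > hd.py <<'E'
from h import *
from scipy.spatial.transform import Rotation as R
import sys
np.set_printoptions(precision=4,suppress=True)
s,c=np.sin(np.radians(32)),np.cos(np.radians(32))
VX=np.array([.120,.9928,0]);VY=np.array([-.9928,.12,0]);ZH=c*np.array([0,0,1])-s*VX;U=c*VX+s*np.array([0,0,1])
MID=np.array([.4845,.0229,.1244])
def target(ang,flip=1):  # bar angle from U about ZH
    d=np.cos(ang)*U+np.sin(ang)*VY; x=-flip*d; z=-ZH
    return R.from_matrix(np.stack([x,np.cross(z,x),z],1))
def swing(Rc,Rt):
    D=(Rc.inv()*Rt).as_quat(); tw=2*np.arctan2(D[2],D[3]); tw=(tw+np.pi)%(2*np.pi)-np.pi
    sw=(R.from_rotvec([0,0,tw]).inv()*Rc.inv()*Rt).as_rotvec()
    return tw,sw
def report(ang,back):
    o=get_obs();Rc=rmat(o['orientation']);Rt=target(ang)
    tw,sw=swing(Rc,Rt);p=MID-(-ZH)*back
    print('q',o['joint_pos'],'p',o['eef_pos'],'t',o['time_s'])
    print('twist units',tw*10,'then swing',sw*10,'| combined rotvec units',(Rc.inv()*Rt).as_rotvec()*10)
    print('shift now-frame',Rc.inv().apply(p-o['eef_pos'])/.04,'in target frame',Rt.inv().apply(p-o['eef_pos'])/.04)
E
python3 - <<'E'
from hd import *
for n in('top','side'):
    A=np.load(n+'h.npy')-MID; u,v,w=A@U,A@VY,A@ZH
    k=(abs(w)<.015)
    print(n,k.sum(),'u',u[k].min(),u[k].max(),'w med',np.median(w[k]),w[k].max())
    f=np.polyfit(u[k],v[k],1); print('ang',np.degrees(np.arctan(f[0])),'v0',f[1])
    for a in np.arange(-.05,.051,.01):
        q=k&(abs(u-a)<.005)
        if q.sum()>2: print(' %.2f n%d v %.4f..%.4f wmax %.4f'%(a,q.sum(),v[q].min(),v[q].max(),w[q].max()))
report(np.radians(-10.5),.10)
E
```

```text
top 244 u -0.05019350646822861 0.05064624670209063 w med 0.0022516590492033797 0.007819314032703816
ang -9.903734657027554 v0 0.00222857899119532
 -0.05 n12 v 0.0085..0.0170 wmax 0.0077
 -0.04 n19 v 0.0051..0.0156 wmax 0.0040
 -0.03 n19 v 0.0006..0.0107 wmax 0.0044
 -0.02 n22 v -0.0025..0.0100 wmax 0.0056
 -0.01 n23 v -0.0047..0.0080 wmax 0.0046
 0.00 n24 v -0.0049..0.0070 wmax 0.0060
 0.01 n18 v -0.0057..0.0048 wmax 0.0057
 0.02 n25 v -0.0084..0.0040 wmax 0.0047
 0.03 n19 v -0.0090..0.0020 wmax 0.0050
 0.04 n33 v -0.0144..0.0024 wmax 0.0078
 0.05 n30 v -0.0121..0.0010 wmax 0.0035
side 100 u -0.0475904022488391 0.05195864825698121 w med -0.004189055512545334 0.005872182672505264
ang -10.333380948044114 v0 0.0030054480492760372
 -0.05 n6 v 0.0039..0.0109 wmax 0.0034
 -0.04 n13 v 0.0081..0.0147 wmax 0.0057
 -0.03 n3 v 0.0074..0.0100 wmax 0.0016
 -0.02 n4 v 0.0055..0.0100 wmax 0.0031
 -0.01 n3 v 0.0059..0.0081 wmax -0.0002
 0.00 n16 v -0.0038..0.0063 wmax 0.0031
 0.01 n6 v -0.0005..0.0045 wmax -0.0006
 0.02 n3 v 0.0006..0.0025 wmax 0.0007
 0.04 n9 v -0.0132..0.0018 wmax 0.0059
 0.05 n36 v -0.0139..0.0018 wmax 0.0051
q [ 0.4478  0.2443 -0.5629  1.7339  0.1383  1.2045 -1.1393] p [ 0.4775 -0.0302  0.3058] t 11.35
twist units 24.57085137407138 then swing [-1.0038 -5.4937  0.    ] | combined rotvec units [ 6.2678 -3.6136 23.7695]
shift now-frame [0.0232 0.0016 2.4156] in target frame [ 1.2442 -0.2464  2.0559]
```

Call:
carry_out(increments=[{"jaw":-1,"dx":0,"dy":0,"dz":0,"wx":0,"wy":0,"wz":-0.98},{"jaw":-1,"dx":0,"dy":0,"dz":0,"wx":0,"wy":0,"wz":-0.98},{"jaw":-1,"dx":0,"dy":0,"dz":0,"wx":0,"wy":0,"wz":-0.98},{"jaw":-1,"dx":0,"dy":0,"dz":0,"wx":0,"wy":0,"wz":-0.98},{"jaw":-1,"dx":0,"dy":0,"dz":0,"wx":0,"wy":0,"wz":-0.98},{"jaw":-1,"dx":0,"dy":0,"dz":0,"wx":0,"wy":0,"wz":-0.98},{"jaw":-1,"dx":0,"dy":0,"dz":0,"wx":0,"wy":0,"wz":-0.98}])

```text
time_s: 12.22
eef_pos: [0.4775, -0.0301, 0.3058]
orientation: [-0.0, 0.805, 0.593, -0.0]
force: [0.3, -0.3, 1.1]
opening: 0.0854
finger_force: 0.0
```

Call:
carry_out(increments=[{"jaw":-1,"dx":0,"dy":0,"dz":0,"wx":0.17,"wy":0.92,"wz":0},{"jaw":-1,"dx":0,"dy":0,"dz":0,"wx":0.17,"wy":0.92,"wz":0},{"jaw":-1,"dx":0,"dy":0,"dz":0,"wx":0.17,"wy":0.92,"wz":0},{"jaw":-1,"dx":0,"dy":0,"dz":0,"wx":0.17,"wy":0.92,"wz":0},{"jaw":-1,"dx":0,"dy":0,"dz":0,"wx":0.17,"wy":0.92,"wz":0},{"jaw":-1,"dx":0,"dy":0,"dz":0,"wx":0.17,"wy":0.92,"wz":0},{"jaw":-1,"dx":0,"dy":0,"dz":0,"wx":0,"wy":0,"wz":0}])

```text
time_s: 13.1
eef_pos: [0.4774, -0.0319, 0.305]
orientation: [-0.203, 0.776, 0.566, 0.189]
force: [0.1, -0.4, 0.2]
opening: 0.0856
finger_force: 0.0
```

```bash
python3 -c "
from hd import *
report(np.radians(-10.3),.10)"
```

```text
q [ 0.9601  0.3735 -0.7821  1.7726 -0.3266  1.1695  0.0367] p [ 0.4774 -0.0319  0.305 ] t 13.1
twist units 31.320752195885248 then swing [0.0044 0.037  0.    ] | combined rotvec units [-0.058   0.0072 31.3207]
shift now-frame [-1.2042  0.2423  2.0565] in target frame [ 1.1989 -0.2299  2.061 ]
```

Call:
carry_out(increments=[{"jaw":-1,"dx":-0.4,"dy":0.075,"dz":0.68,"wx":0,"wy":0,"wz":-0.1},{"jaw":-1,"dx":-0.4,"dy":0.075,"dz":0.68,"wx":0,"wy":0,"wz":0},{"jaw":-1,"dx":-0.4,"dy":0.075,"dz":0.69,"wx":0,"wy":0,"wz":0},{"jaw":-1,"dx":0,"dy":0,"dz":0,"wx":0,"wy":0,"wz":0},{"jaw":-1,"dx":0,"dy":0,"dz":0,"wx":0,"wy":0,"wz":0}])

```text
time_s: 13.72
eef_pos: [0.4793, -0.0272, 0.2123]
orientation: [-0.2, 0.772, 0.573, 0.191]
force: [-0.0, 0.6, 1.0]
opening: 0.0853
finger_force: 0.0
```

```bash
python3 -c "
from hd import *
report(np.radians(-10.3),-.018)"
```

```text
q [ 0.9172  0.4805 -0.7652  1.9137 -0.2903  0.9373  0.0911] p [ 0.4793 -0.0272  0.2123] t 13.725
twist units -31.34469260818254 then swing [-0.0106  0.0242  0.    ] | combined rotvec units [  0.0378   0.0167 -31.3447]
shift now-frame [-0.1064 -0.0087  2.9808] in target frame [0.0992 0.0048 2.981 ]
```

Call:
carry_out(increments=[{"jaw":-1,"dx":-0.1,"dy":0,"dz":0.6,"wx":0,"wy":0,"wz":0.05},{"jaw":-1,"dx":0,"dy":0,"dz":0.7,"wx":0,"wy":0,"wz":0},{"jaw":-1,"dx":0,"dy":0,"dz":0.7,"wx":0,"wy":0,"wz":0},{"jaw":-1,"dx":0,"dy":0,"dz":0.6,"wx":0,"wy":0,"wz":0},{"jaw":-1,"dx":0,"dy":0,"dz":0.38,"wx":0,"wy":0,"wz":0},{"jaw":-1,"dx":0,"dy":0,"dz":0,"wx":0,"wy":0,"wz":0},{"jaw":-1,"dx":0,"dy":0,"dz":0,"wx":0,"wy":0,"wz":0}])

```text
time_s: 14.6
eef_pos: [0.4864, 0.0315, 0.1092]
orientation: [-0.2, 0.773, 0.57, 0.191]
force: [-0.0, 0.4, -0.1]
opening: 0.0857
finger_force: 0.0
```

```bash
python3 -c "
from hd import *
report(np.radians(-10.3),-.018)
c=camera('side');cc=camera('top')
a=cv2.resize(c['pixels'][80:220,250:360],(400,509));b=cv2.resize(cc['pixels'][180:280,290:430],(400,286));I=np.zeros((509,800,3),np.uint8);I[:,:400]=a;I[:286,400:]=b
cv2.imwrite('pics/c4.png',I[:,:,::-1])"
```

```text
q [ 0.7656  0.6223 -0.7378  2.0673 -0.2793  0.6067  0.0607] p [0.4864 0.0315 0.1092] t 14.6
twist units -31.40619533471962 then swing [-0.0244  0.0272 -0.    ] | combined rotvec units [  0.0427   0.0383 -31.4061]
shift now-frame [ 0.0131 -0.0232  0.0113] in target frame [-0.0131  0.0232  0.0113]
```

View pics/c4.png

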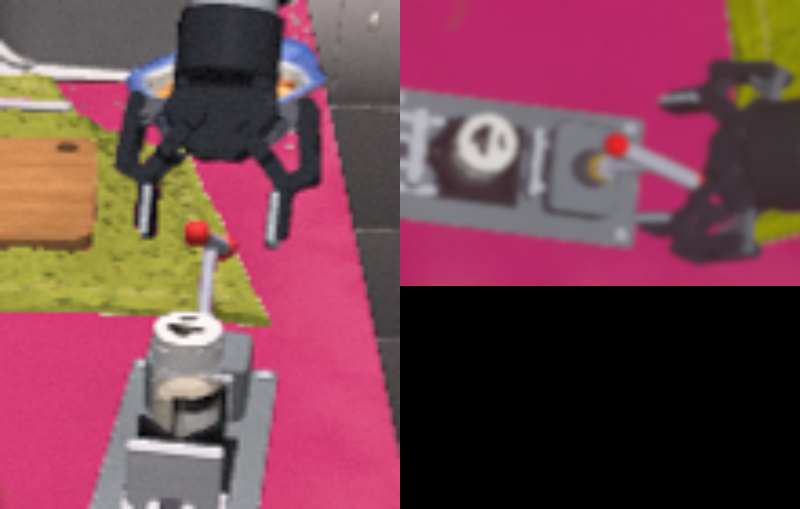

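The open fingers straddle the bar: tips at (148,210) and (275,215), bar at (205,240). Closing now.

Call:
carry_out(increments=[{"jaw":1,"dx":0,"dy":0,"dz":0,"wx":0,"wy":0,"wz":0},{"jaw":1,"dx":0,"dy":0,"dz":0,"wx":0,"wy":0,"wz":0},{"jaw":1,"dx":0,"dy":0,"dz":0,"wx":0,"wy":0,"wz":0},{"jaw":1,"dx":0,"dy":0,"dz":0,"wx":0,"wy":0,"wz":0},{"jaw":1,"dx":0,"dy":0,"dz":0,"wx":0,"wy":0,"wz":0},{"jaw":1,"dx":0,"dy":0,"dz":0,"wx":0,"wy":0,"wz":0},{"jaw":1,"dx":0,"dy":0,"dz":0,"wx":0,"wy":0,"wz":0}])

```text
time_s: 15.58
eef_pos: [0.4859, 0.0316, 0.1082]
orientation: [-0.201, 0.773, 0.57, 0.191]
force: [0.5, -1.3, 2.3]
opening: 0.0108
finger_force: 58.3
```

```bash
python3 st.py; python3 -c "
from hd import *
report(np.radians(-10.3),-.018)"
```

```text
15.575 q [ 0.7653  0.6241 -0.7373  2.0685 -0.2792  0.605   0.061 ] p [0.4859 0.0316 0.1082] o [-0.2009  0.7734  0.5702  0.1906] F [ 0.4906 -1.2692  2.3095] T [-0.7114 -0.2204 -0.0027] op 0.010799677014193898 58.290554881095886
q [ 0.7653  0.6241 -0.7373  2.0685 -0.2792  0.605   0.061 ] p [0.4859 0.0316 0.1082] t 15.575
twist units -31.41213936679175 then swing [-0.0146  0.0296  0.    ] | combined rotvec units [  0.0464   0.0229 -31.4121]
shift now-frame [ 0.0261 -0.0138 -0.011 ] in target frame [-0.0261  0.0138 -0.0111]
```

Call:
carry_out(increments=[{"jaw":1,"dx":0,"dy":0,"dz":0,"wx":0,"wy":0,"wz":0.5},{"jaw":1,"dx":0,"dy":0,"dz":0,"wx":0,"wy":0,"wz":1},{"jaw":1,"dx":0,"dy":0,"dz":0,"wx":0,"wy":0,"wz":1},{"jaw":1,"dx":0,"dy":0,"dz":0,"wx":0,"wy":0,"wz":1},{"jaw":1,"dx":0,"dy":0,"dz":0,"wx":0,"wy":0,"wz":1},{"jaw":1,"dx":0,"dy":0,"dz":0,"wx":0,"wy":0,"wz":0.5},{"jaw":1,"dx":0,"dy":0,"dz":0,"wx":0,"wy":0,"wz":0}])

```text
time_s: 16.45
eef_pos: [0.4873, 0.0308, 0.1079]
orientation: [-0.241, 0.891, 0.359, 0.136]
force: [6.2, -1.7, -3.7]
opening: 0.0107
finger_force: 58.2
```

```bash
cat > tq.py <<'E'
from hd import *
o=get_obs();Rc=rmat(o['orientation'])
x=Rc.as_matrix()[:,0]
print('t',o['time_s'],'bar ang turned(rad)',np.radians(-10.3)-np.arctan2(x@VY,x@U),'q7',o['joint_pos'][6],'tilt err',np.degrees(np.arccos(min(1,-Rc.as_matrix()[:,2]@ZH))))
print('F tool',Rc.inv().apply(o['force']),'T tool',Rc.inv().apply(o['ft_torque']),'off axis',Rc.inv().apply(o['eef_pos']-MID),'op',o['opening'],'q',o['joint_pos'])
E
cat > pad.py <<'E'
from hd import *
C=np.array([.4956,.1204,0])
for n in('top','side'):
    P=cloud(camera(n));A=P-C;X=A@VX;Y=A@VY;Z=P[...,2]
    k=(Z>.06)&(Z<.069)&(abs(Y)<.028)&(X>-.024)&(X<.02)
    if n=='top': print('plate/pad X hist',np.histogram(X[k],bins=np.arange(-.024,.021,.003))[0])
    k=(Z>.116)&(Z<.13)&(abs(Y)<.035)&(abs(X-.031)<.035)
    print(n,'cap',cv2.minEnclosingCircle(np.stack([X[k],Y[k]],-1).astype(np.float32)) if k.sum() else None)
E
python3 tq.py; python3 pad.py
```

```text
t 16.45 bar ang turned(rad) 0.5029439455068915 q7 -0.2852061022989629 tilt err 0.19347129920919975
F tool [1.89   6.6958 2.6284] T tool [-1.7207 -0.1533 -0.0456] off axis [-0.0003  0.0025  0.0184] op 0.010716587605690336 q [ 0.6735  0.588  -0.5872  2.0685 -0.4273  0.6316 -0.2852]
plate/pad X hist [ 0  0  1 10  4  0  0 10 13  7  0  1  0  1]
top cap ((0.028136221691966057, 9.518859587842599e-05), 0.02211366407573223)
side cap ((0.03126787766814232, 0.0007665513549000025), 0.024694448336958885)
```

The pad advanced about 3.5 mm over 0.5 rad, so the handle is following. I'll continue.

Call:
carry_out(increments=[{"jaw":1,"dx":0,"dy":0.05,"dz":0,"wx":0,"wy":0,"wz":0.8},{"jaw":1,"dx":0,"dy":0,"dz":0,"wx":0,"wy":0,"wz":0.8},{"jaw":1,"dx":0,"dy":0,"dz":0,"wx":0,"wy":0,"wz":0.8},{"jaw":1,"dx":0,"dy":0,"dz":0,"wx":0,"wy":0,"wz":0.8},{"jaw":1,"dx":0,"dy":0,"dz":0,"wx":0,"wy":0,"wz":0.8}])

```text
time_s: 17.18
eef_pos: [0.4881, 0.0299, 0.1073]
orientation: [-0.263, 0.945, 0.175, 0.084]
force: [4.2, -1.8, -2.5]
opening: 0.0107
finger_force: 58.7
```

```bash
python3 tq.py; python3 pad.py
```

```text
t 17.175 bar ang turned(rad) 0.9043962615042457 q7 -0.5794754184139985 tilt err 0.08936589548200316
F tool [2.7316 4.1821 1.4503] T tool [-1.4023  0.2286 -0.253 ] off axis [0.001  0.0037 0.0184] op 0.010742784574643746 q [ 0.5967  0.5686 -0.4661  2.0662 -0.5261  0.664  -0.5795]
plate/pad X hist [ 0  0  0  1 16  1  0  0 13 10  5  0  0  0]
top cap ((0.03089211881160736, -0.00018559760064817965), 0.022449497133493423)
side cap ((0.03327726945281029, -0.0008481116383336484), 0.023557646200060844)
```

Call:
carry_out(increments=[{"jaw":1,"dx":0,"dy":0,"dz":0,"wx":0,"wy":0,"wz":0.8},{"jaw":1,"dx":0,"dy":0,"dz":0,"wx":0,"wy":0,"wz":0.8},{"jaw":1,"dx":0,"dy":0,"dz":0,"wx":0,"wy":0,"wz":0.8},{"jaw":1,"dx":0,"dy":0,"dz":0,"wx":0,"wy":0,"wz":0.8},{"jaw":1,"dx":0,"dy":0,"dz":0,"wx":0,"wy":0,"wz":0.8}])

```text
time_s: 17.9
eef_pos: [0.4884, 0.0288, 0.1067]
orientation: [-0.274, 0.961, -0.016, 0.031]
force: [5.5, -4.9, -8.0]
opening: 0.0107
finger_force: 58.4
```

```bash
python3 tq.py; python3 pad.py
```

```text
t 17.9 bar ang turned(rad) 1.3028235389784473 q7 -0.886185168381133 tilt err 0.15570979529734533
F tool [5.3566 8.3072 4.6075] T tool [-2.1847  1.1366 -0.236 ] off axis [0.0027 0.0043 0.0184] op 0.010666955610250738 q [ 0.5196  0.5537 -0.3481  2.0669 -0.6101  0.6957 -0.8862]
plate/pad X hist [ 0  0  0  0  4  9  0  0  0 10 13  7  0  0]
top cap ((0.03336898237466812, -2.1813631974509917e-05), 0.022372988983988762)
side cap ((0.0364607535302639, 0.000661620288155973), 0.022942494601011276)
```

Call:
carry_out(increments=[{"jaw":1,"dx":0.05,"dy":0.05,"dz":0,"wx":0,"wy":0,"wz":0.5},{"jaw":1,"dx":0,"dy":0,"dz":0,"wx":0,"wy":0,"wz":0.5},{"jaw":1,"dx":0,"dy":0,"dz":0,"wx":0,"wy":0,"wz":0.5},{"jaw":1,"dx":0,"dy":0,"dz":0,"wx":0,"wy":0,"wz":0.5}])

```text
time_s: 18.5
eef_pos: [0.4883, 0.0282, 0.1062]
orientation: [-0.277, 0.955, -0.111, 0.002]
force: [-0.3, -4.2, 1.4]
opening: 0.0108
finger_force: 59.4
```

```bash
python3 tq.py; python3 pad.py
```

```text
t 18.5 bar ang turned(rad) 1.501543985631145 q7 -1.0447113297931845 tilt err 0.0
F tool [ 0.5149  2.7397 -3.4154] T tool [-1.1758  0.1699 -0.165 ] off axis [0.0037 0.0044 0.0184] op 0.010822512549938719 q [ 0.4821  0.5512 -0.29    2.064  -0.645   0.7184 -1.0447]
plate/pad X hist [ 0  0  0  0  1 13  4  0  0  4 11  7  0  1]
top cap ((0.03511466458439827, 0.000233009151997976), 0.022186117246747017)
side cap ((0.037136487662792206, -0.0008954111835919321), 0.023916641250252724)
```

Call:
carry_out(increments=[{"jaw":1,"dx":0,"dy":0,"dz":0,"wx":0,"wy":0,"wz":0.5},{"jaw":1,"dx":0,"dy":0,"dz":0,"wx":0,"wy":0,"wz":0.5},{"jaw":1,"dx":0,"dy":0,"dz":0,"wx":0,"wy":0,"wz":0.5}])

```text
time_s: 18.98
eef_pos: [0.4882, 0.0279, 0.106]
orientation: [-0.276, 0.944, -0.182, -0.019]
force: [-1.1, -6.6, -0.0]
opening: 0.0113
finger_force: 59.4
```

```bash
python3 tq.py; python3 pad.py
```

```text
t 18.975 bar ang turned(rad) 1.6509682838984525 q7 -1.1655272462989106 tilt err 0.0
F tool [ 1.1475  5.5375 -3.4987] T tool [-1.6195  0.243  -0.2359] off axis [0.0043 0.0043 0.0185] op 0.011265241698723442 q [ 0.4539  0.548  -0.2476  2.0645 -0.6707  0.7311 -1.1655]
plate/pad X hist [ 0  0  0  0  0 12  6  0  0  0 14 11  5  0]
top cap ((0.03606434166431427, 4.9270201998297125e-05), 0.022508228197693825)
side cap ((0.03900384157896042, 0.0009507946670055389), 0.02309481054544449)
```

Call:
carry_out(increments=[{"jaw":1,"dx":0,"dy":0.03,"dz":0,"wx":0,"wy":0,"wz":0.5},{"jaw":1,"dx":0,"dy":0,"dz":0,"wx":0,"wy":0,"wz":0.5},{"jaw":1,"dx":0,"dy":0,"dz":0,"wx":0,"wy":0,"wz":0.5}])

```text
time_s: 19.45
eef_pos: [0.488, 0.0275, 0.1057]
orientation: [-0.274, 0.927, -0.252, -0.04]
force: [-1.0, -5.5, 1.5]
opening: 0.0109
finger_force: 59.5
```

```bash
python3 tq.py; python3 pad.py
```

```text
t 19.45 bar ang turned(rad) 1.8004193765416705 q7 -1.2861591911736217 tilt err 0.0
F tool [ 1.2976  3.7393 -4.2149] T tool [-1.0831  0.4193 -0.2434] off axis [0.005  0.0041 0.0185] op 0.010878187141698633 q [ 0.4274  0.5461 -0.2066  2.0654 -0.6959  0.7445 -1.2862]
plate/pad X hist [ 0  0  0  0  0  8  8  0  0  0 14 13  5  0]
top cap ((0.037092722952365875, 0.0002683689817786217), 0.022249408066272736)
side cap ((0.03735138475894928, 0.0003331243642605841), 0.024584824219346046)
```

Call:
carry_out(increments=[{"jaw":1,"dx":0,"dy":0,"dz":0,"wx":0,"wy":0,"wz":0.5},{"jaw":1,"dx":0,"dy":0,"dz":0,"wx":0,"wy":0,"wz":0.5},{"jaw":1,"dx":0,"dy":0,"dz":0,"wx":0,"wy":0,"wz":0.5}])

```text
time_s: 19.92
eef_pos: [0.4878, 0.0271, 0.1055]
orientation: [-0.27, 0.906, -0.321, -0.06]
force: [-1.9, -5.6, 1.1]
opening: 0.0112
finger_force: 59.6
```

```bash
python3 tq.py; python3 pad.py
```

```text
t 19.925 bar ang turned(rad) 1.9507045909760965 q7 -1.4106029040629637 tilt err 0.0
F tool [ 1.271   4.2338 -4.0326] T tool [-1.3231  0.6075 -0.272 ] off axis [0.0056 0.0038 0.0185] op 0.011207827943415622 q [ 0.3997  0.5441 -0.1652  2.066  -0.7188  0.7577 -1.4106]
plate/pad X hist [ 0  0  0  0  0  4 12  2  0  0 10 12  7  0]
top cap ((0.03685200586915016, 0.00022077778703533113), 0.022382846102118492)
side cap ((0.03894732519984245, 9.950400271918625e-05), 0.02311340533196926)
```

Call:
carry_out(increments=[{"jaw":1,"dx":0,"dy":0.03,"dz":0,"wx":0,"wy":0,"wz":0.5},{"jaw":1,"dx":0,"dy":0,"dz":0,"wx":0,"wy":0,"wz":0.5},{"jaw":1,"dx":0,"dy":0,"dz":0,"wx":0,"wy":0,"wz":0.5}])

```text
time_s: 20.4
eef_pos: [0.4874, 0.0268, 0.1053]
orientation: [-0.265, 0.879, -0.387, -0.08]
force: [-1.3, -5.0, 1.4]
opening: 0.0109
finger_force: 59.8
```

```bash
python3 tq.py; python3 pad.py
```

```text
t 20.4 bar ang turned(rad) 2.1001825164864774 q7 -1.5336265289723303 tilt err 0.0
F tool [ 1.8185  3.1852 -3.9696] T tool [-0.8657  0.7088 -0.2322] off axis [0.0061 0.0035 0.0185] op 0.010944636821790891 q [ 0.3741  0.543  -0.1256  2.0675 -0.7417  0.7708 -1.5336]
plate/pad X hist [ 0  0  0  0  0  0  7  4  0  0 10 12  5  0]
top cap ((0.036839183419942856, 0.0003596865280997008), 0.02232685312628746)
side cap ((0.03889695554971695, 0.001362512935884297), 0.02402106299996376)
```

Call:
carry_out(increments=[{"jaw":1,"dx":0,"dy":0,"dz":0,"wx":0,"wy":0,"wz":0.5},{"jaw":1,"dx":0,"dy":0,"dz":0,"wx":0,"wy":0,"wz":0.5},{"jaw":1,"dx":0,"dy":0,"dz":0,"wx":0,"wy":0,"wz":0.5}])

```text
time_s: 20.88
eef_pos: [0.4871, 0.0266, 0.1051]
orientation: [-0.258, 0.848, -0.452, -0.1]
force: [-2.8, -6.6, 2.7]
opening: 0.011
finger_force: 60.0
```

```bash
python3 tq.py; python3 pad.py
```

```text
t 20.875 bar ang turned(rad) 2.2496126487973407 q7 -1.6599339748391415 tilt err 0.0
F tool [ 2.0327  4.3282 -5.8972] T tool [-1.1732  0.8437 -0.3306] off axis [0.0066 0.003  0.0185] op 0.010983267049252572 q [ 0.3472  0.5422 -0.0857  2.0683 -0.7619  0.7844 -1.6599]
plate/pad X hist [ 0  0  0  0  0  0  4 11  0  0  7 12  6  0]
top cap ((0.036720987409353256, -1.1809468560386449e-05), 0.022327851504087448)
side cap ((0.03972788155078888, 9.843555017141625e-05), 0.022831004112958908)
```

Call:
carry_out(increments=[{"jaw":1,"dx":0,"dy":0,"dz":0,"wx":0,"wy":0,"wz":0.5},{"jaw":1,"dx":0,"dy":0,"dz":0,"wx":0,"wy":0,"wz":0.5},{"jaw":1,"dx":0,"dy":0,"dz":0,"wx":0,"wy":0,"wz":0.4},{"jaw":1,"dx":0,"dy":0,"dz":0,"wx":0,"wy":0,"wz":0}])

```text
time_s: 21.48
eef_pos: [0.4867, 0.0264, 0.1049]
orientation: [-0.25, 0.815, -0.51, -0.118]
force: [-3.6, -7.5, 3.2]
opening: 0.0107
finger_force: 59.9
```

```bash
python3 tq.py; python3 pad.py
```

```text
t 21.475 bar ang turned(rad) 2.389054961853202 q7 -1.778631960617493 tilt err 0.0
F tool [ 2.7249  4.9614 -6.8711] T tool [-1.2318  0.9868 -0.1742] off axis [0.007  0.0025 0.0185] op 0.01069472424504072 q [ 0.3224  0.542  -0.049   2.0691 -0.7799  0.7973 -1.7786]
plate/pad X hist [ 0  0  0  0  0  0  0 16  5  0  8 14  6  0]
top cap ((0.03691667690873146, 0.00035523934639059007), 0.02198716439306736)
side cap ((0.039339255541563034, 0.0012238837080076337), 0.0237599965184927)
```

Call:
carry_out(increments=[{"jaw":-0.3,"dx":0,"dy":0,"dz":0,"wx":0,"wy":0,"wz":0},{"jaw":-0.3,"dx":0,"dy":0,"dz":0,"wx":0,"wy":0,"wz":0},{"jaw":-0.3,"dx":0,"dy":0,"dz":0,"wx":0,"wy":0,"wz":0},{"jaw":-0.3,"dx":0,"dy":0,"dz":0,"wx":0,"wy":0,"wz":0}])

```text
time_s: 22.08
eef_pos: [0.4877, 0.0274, 0.1053]
orientation: [-0.251, 0.814, -0.51, -0.117]
force: [-1.2, -0.2, 0.6]
opening: 0.0554
finger_force: 0.0
```

Call:
carry_out(increments=[{"jaw":-0.3,"dx":0,"dy":0,"dz":-0.4,"wx":0,"wy":0,"wz":0},{"jaw":-0.3,"dx":0,"dy":0,"dz":-0.8,"wx":0,"wy":0,"wz":0},{"jaw":-0.3,"dx":0,"dy":0,"dz":-1,"wx":0,"wy":0,"wz":0},{"jaw":-0.3,"dx":0,"dy":0,"dz":-1,"wx":0,"wy":0,"wz":0},{"jaw":-0.3,"dx":0,"dy":0,"dz":-1,"wx":0,"wy":0,"wz":0},{"jaw":-0.3,"dx":0,"dy":0,"dz":0,"wx":0,"wy":0,"wz":0}])

```text
time_s: 22.82
eef_pos: [0.4778, -0.0638, 0.2494]
orientation: [-0.251, 0.814, -0.511, -0.115]
force: [0.0, -0.1, -1.7]
opening: 0.0557
finger_force: 0.0
```

```bash
python3 st.py; python3 pad.py; python3 -c "
from hd import *
C={n:camera(n) for n in('side','top')}
for n in C:
    P=cloud(C[n]);A=P-MID;u,v,w=A@U,A@VY,A@ZH
    k=(abs(w)<.012)&(u**2+v**2<.055**2)&(P[...,2]>.07)
    if k.sum()>20:
        d=cv2.fitLine(np.stack([u[k],v[k]],-1).astype(np.float32),cv2.DIST_HUBER,0,.01,.01).ravel();print(n,k.sum(),'bar ang',np.degrees(np.arctan2(d[1],d[0])),'turned',np.radians(-10.3)-np.arctan2(d[1],d[0]))
a=cv2.resize(C['side']['pixels'][80:270,220:360],(400,543));b=cv2.resize(C['top']['pixels'][170:280,160:400],(400,183));I=np.zeros((543,800,3),np.uint8);I[:,:400]=a;I[:183,400:]=b
cv2.imwrite('pics/c5.png',I[:,:,::-1])"
```

```text
22.825 q [ 0.4216  0.3753  0.0572  1.8358 -0.5869  1.2061 -1.9229] p [ 0.4778 -0.0638  0.2494] o [-0.2511  0.8142 -0.5108 -0.1146] F [ 0.0225 -0.133  -1.6724] T [-0.56    0.079  -0.0508] op 0.055699956814519294 0.0
plate/pad X hist [ 0  0  0  0  0  0  3 12  7  0 10 12  4  0]
top cap ((0.036756016314029694, 0.00016520450299140066), 0.022072331979870796)
side cap ((0.03913267329335213, 0.0007083545788191259), 0.02347884140908718)
side 139 bar ang 34.254665 turned -0.7776256729804404
top 271 bar ang 34.375225 turned -0.7797297765456565
```

View pics/c5.png

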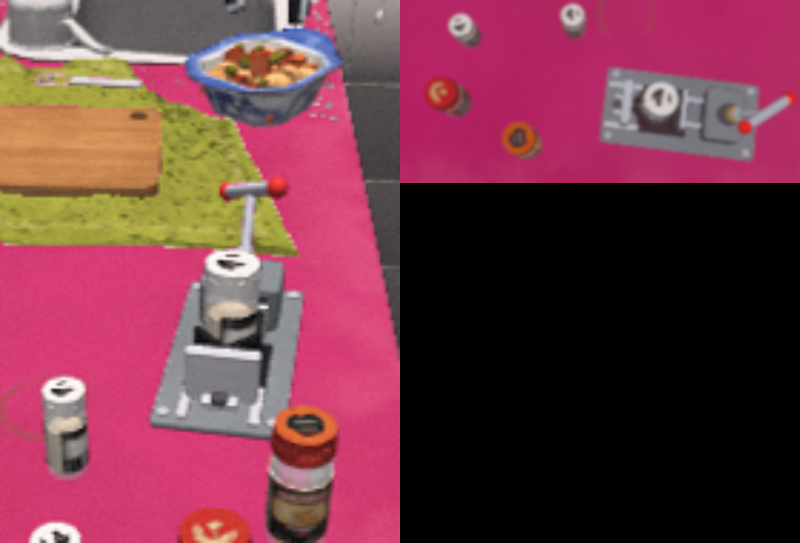

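The jar stands upright, clamped between pad and V with its cap at (232,262). The bar held at 2.36 rad, about 0.6 rad past contact, and the red jars haven't moved. Handing in.

```bash
python3 -c "
from cell import finish_job
print(finish_job())"
```

```text
the job is handed in; nothing more can be done
None
```

I handed the job in: the white-capped jar is upright in the vise, clamped about 0.6 rad past contact (an estimated 20 N), with the gripper clear and the red jars where they were.

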